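# Snap the drainer lid shut and tug-test its catch

### The arm

A 6-joint arm with a two-finger parallel gripper is mounted at the origin on the work surface. World frame = base frame: x ahead of the robot, y to its left, z up, the work surface at z = 0. Lengths are in m, angles in degrees, forces in N, time in s.
With the tool pointing down it reaches from about 0.35 to 0.875 m from the base axis. Payload 4.2 kg.
Tool frame: the origin (TCP) lies midway between the tips of the shut fingers; the grasp point (between the pads) lies 19 mm behind it (r.pinch_z is the distance from the TCP to the grasp point, in m); z points along the fingers, y is the line along which they close (so a half turn about z gives the same grasp; the last joint's range is limited). The gripper opens to 87 mm and grips with 3 to 60 N. Pads are 19 mm wide; open, the fingers measure 117 mm over their backs; the gripper's body (75 mm by 190 mm) begins 51 mm behind the grasp point.
Start: joints at [81.967, 22.042, 0.453, 0, -68.411, -14.817], TCP at [0.243, 0.576, 0.223] pointing down, gripper open.
Joint ranges: [-179.83, 179.83], [-69.29, 118.12], [-61.27, 80.66], [-181.25, 117.63], [-171.15, -9.14], [-177.46, 177.46]. Speed limits (degrees/s): [159.86, 159.86, 180, 180, 180, 180].

### API

Orientations are given as a 3x3 rotation matrix whose columns are the frame's x, y, z axes.
In Python, from station import r, imaging, models gives the robot as it stands. The module is installed in compiled form; this text tells all that it offers.
- The arm moves only by the tool apply_moves, never from a script. Its argument "moves" is a list of rows, each a list of 2 entries, a list of its own where there are three numbers: the shift along the tool's x, y, z in m, then the turn about the tool's z in degrees. A call has 1 to 5 rows; each row shifts and turns the commanded pose from where the row before left it, along the tool's axes as they then stand; what a row does not reach is not made up. A row lasts 1/12 s, in which the tool goes at most 41.7 mm and 7.16 degrees, less where a joint would pass 70% of its speed; a pose out of reach is approached as far as the arm can. A call is refused whole if a number of a shift passes 0.0417 or a number of a turn 7.16, either way. A call with a gripper value outside its range is refused whole. "hand" is the finger opening in m, from 0 to 0.087, set as the call begins (left out, the last holds). The fingers move at their own pace and stop on an object; the grip force is fixed at half the most. Time passes only in rows, so rows that do not move let the fingers close. It gives the time, the measured TCP pose, the force, the opening and the grip force at its end, in the units of the state.
- r.sense(): the state, without advancing time (a new reading comes with each control period).
- imaging.capture(name): name is "scene" or "top" or "wrist"; returns a dict with "frame" (420x560x3 uint8, blue, green, red), "intrinsics" (3x3 intrinsics, pixels), "dist" ([k1, k2, p1, p2, k3] as OpenCV has them; the pictures are not rectified), "eye" and "orientation" of the camera in the world. Camera axes: x right, y down, z forward; pixel columns grow to the right and rows downward; lengths in m; the calibration is good to about 2 mm. A picture is of the moment at which its call begins. There is no depth.
- r.finish_job(): hands the job in; it is judged then, once.
Trained networks look in a picture, given as the dict that the camera call returned (one of the last four; its "shot" number tells which), for a name from the list of things; names that differ only in an ending like _2 or _b are one class to them, and where a whole thing is asked for, a point or a joint stands for the part that bears it (a point fixed in the world has none). Each returns a list of dicts, best first, with "confidence" (0 to 1); they miss things now and then, are a little off and sometimes report something else, mostly with a low value. They report only what shows in the picture. A call takes as long as a camera call.
- models.cut_out(picture, target): "region" (420x560 bool, what is visible of it) and "extent" ([left, top, width, height] as shares, 0 to 1, of the picture: columns of its width, rows of its height, round what is visible of it).
- models.place_of(picture, target): "at" ([column, row] as shares, 0 to 1, of the picture: columns of its width, rows of its height: a listed point, or the origin of a listed thing).
The state is a dict: "time_s": time; "joints": joint angles; "joint_velocities": joint speeds; "effort": joint torques, N m; "tcp_pos": TCP position; "ee_rot": TCP orientation; "wrist_force": force on the tool from outside, world axes, zero at the start; "moment": the same for the moment, N m; "gripper_width": opening from 0.0 (shut) to 1.0 (fully open); "gripper_force": force on a finger pad.
Only numpy, scipy, OpenCV 4.12 (cv2) and the standard library are available. Lean on these libraries where they do the work, as an engineer would, in place of code of your own. Each camera call takes 0.05 s, during which the arm holds its last target. There are 200 camera calls.

### The job

Slide the lid section of the dish drainer shut over the two cups until its tongue snaps fully into the catch at the end of the crate. Then tug the lid straight back the way it came with a steady pull of about 12 newtons for a second to confirm that the catch holds it, and let go, leaving the lid latched. Never load the catch with more than 15 newtons, pushing or pulling, and leave the cups, the saucepan and the balanced ladle as they are.

Things in the scene. Friction and masses are not known exactly. Their poses are not given: they have to be found in the camera images.
- drainer: black slatted plastic crate, fixed to the plank, 280 x 500 mm, rim top 120 mm high. Origin: centre of its underside. Its own y is the long axis along which the lid slides (-y shuts it, +y opens it), z up. The catch is at its -y end, at a place along y that differs by some mm between drainers.
- lid: grey slotted plastic lid section, 0.3 kg, panel 272 (x) x 200 (y) x 8 mm, on top of the rim between two guide rails; it only slides along the drainer's y, with about 1.5 N of drag. Origin: centre of the panel's underside (121.5 mm above the plank); axes as the drainer's. A tongue reaches from the middle of its -y edge.
- lid_grip (a point): point in the upright grip bar on the lid, for a grasp from above. The bar is 14 mm thick along the lid's y (the slide direction), 70 mm long along x and 38 mm high above the panel, near the panel's +y edge. The point is on the bar's centre line, 23 mm above the panel, 15 mm below the bar's top, at (0, +60, +31) mm from the lid's origin.
- lid_tongue (a point): middle of the head at the tip of the lid's tongue, at (0, -136, +4) mm from the lid's origin; head 34 mm wide across x with ends of 5 mm radius, neck 16 mm. Latched, it lies at y = -5 mm (pulled back against the jaws) to -11 mm (against the end stop) in the catch's frame: 6 mm of free play.
- catch: white plastic snap catch, 90 x 56 mm, outside the drainer's -y end, axes as the drainer's. Two spring jaws: the tongue's head spreads them over 20 mm of ramp (roughly 3 to 6 N of push) and they snap together behind it. Origin: on the tongue's line at the jaws' holding faces. Jaws and end stop are stiffly sprung: they give a millimetre or two under load.
- cup_a: blue plastic cup, 72 mm across, 88 mm high, standing in the crate under the lid's shut place; origin centre of underside
- cup_b: second such blue cup beside it
- saucepan: aluminium saucepan, 132 mm across, 95 mm high, black handle rising over the crate's +x rim; stands in the crate's +y half; origin centre of underside
- ladle: steel ladle balanced across the rim near the crate's +y end, stem 310 mm long along its x and 4 mm thick, bowl 72 mm across hanging outside the +x rim; origin on the stem's underside, near its middle

How it is judged:
By the outcome, as a careful person would: the job done as asked, in the order asked, and still so for the second after the job is handed in, with the robot touching nothing.
It also fails if it takes over 58 s, if anything falls off the work surface, if the arm or the gripper's body presses on something with over 40 N, if the wrist force passes 120 N, or if a joint passes its speed limit or range.

## Working session

There is one attempt and no reset: what is moved stays moved. The work goes in short steps, Python scripts to look and compute and a tool call to move; the robot and the scene stay as the last step left them, time stands still between calls to the robot, and variables do not carry over. Pictures are saved under pics/ and viewed, at most 10 in all, crops included, and the job is handed in when it is done.

Besides the shell and the picture viewer there is one more tool, called after "Emit:" as name(argument=value, ...) on one line, values as JSON. apply_moves: Moves the arm, as the interface text tells. Its arguments: {"type":"object","properties":{"moves":{"type":"array"},"hand":{"type":"number"}},"required":["moves"]}

```bash
mkdir -p pics
python3 - <<'E'
from station import r, imaging, models
import cv2,numpy as np,pickle
D={}
s=r.sense(); print(s['tcp_pos'],s['ee_rot'],s['wrist_force'],s['gripper_width'],r.pinch_z)
for n in ['scene','top']:
    p=imaging.capture(n); cv2.imwrite(f'pics/{n}0.png',p['frame'])
    print(n,np.round(p['eye'],3).tolist(),np.round(p['orientation'],3).tolist(),p['intrinsics'].__repr__())
    out={}
    for t in ['drainer','lid','lid_grip','lid_tongue','catch','cup_a','saucepan','ladle']:
        q=models.place_of(p,t); out[t]=q
        print(t,[(np.round([a['at'][0]*560,a['at'][1]*420],1).tolist(),round(a['confidence'],2)) for a in q[:3]])
    D[n]=dict(p=p,out=out)
pickle.dump(D,open('d0.pkl','wb'))
E
```

```text
[0.24245304 0.57539161 0.22144983] [[ 9.21441029e-01 -3.88517461e-01 -7.82309084e-04]
 [-3.88518239e-01 -9.21438708e-01 -2.07000628e-03]
 [ 8.33837118e-05  2.21133007e-03 -9.99997552e-01]] [ 0.40058622 -0.51397066  0.69441779] 0.9982971386342264 0.0187
scene [1.143, 0.071, 0.847] [[-0.143, 0.779, -0.61], [0.99, 0.123, -0.076], [0.016, -0.615, -0.788]] array([[455.5330286 ,   0.        , 277.6875998 ],
       [  0.        , 455.5330286 , 208.10299406],
       [  0.        ,   0.        ,   1.        ]])
drainer [([304.9, 249.5], 0.75)]
lid [([299.2, 212.6], 0.79)]
lid_grip [([330.0, 208.6], 0.67)]
lid_tongue [([235.6, 198.1], 0.67)]
catch [([181.7, 187.6], 0.9)]
cup_a [([216.6, 256.6], 0.86), ([245.4, 214.3], 0.66)]
saucepan [([375.5, 244.7], 0.87)]
ladle [([408.0, 236.1], 0.59)]
top [0.524, 0.012, 0.977] [[-0.028, -0.999, 0.042], [-1.0, 0.028, -0.002], [0.001, -0.042, -0.999]] array([[402.10365379,   0.        , 278.11166675],
       [  0.        , 402.10365379, 213.13250092],
       [  0.        ,   0.        ,   1.        ]])
drainer [([257.1, 205.6], 0.95)]
lid [([261.4, 204.0], 0.67)]
lid_grip [([229.6, 197.9], 0.79)]
lid_tongue [([323.2, 203.2], 0.65)]
catch [([375.8, 208.1], 0.62)]
cup_a [([324.1, 181.8], 0.61)]
saucepan [([189.5, 217.0], 0.89)]
ladle [([161.6, 190.3], 0.86), ([232.9, 198.8], 0.45)]
```

View pics/scene0.png

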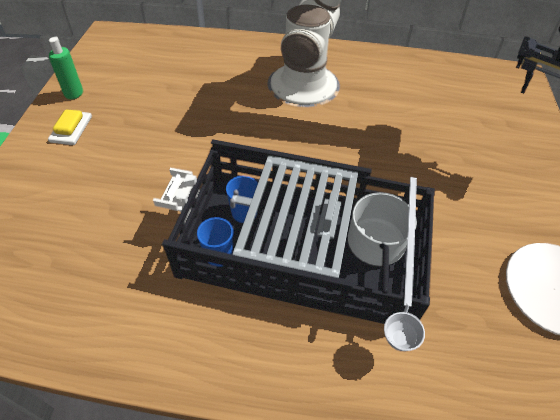

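View pics/top0.png

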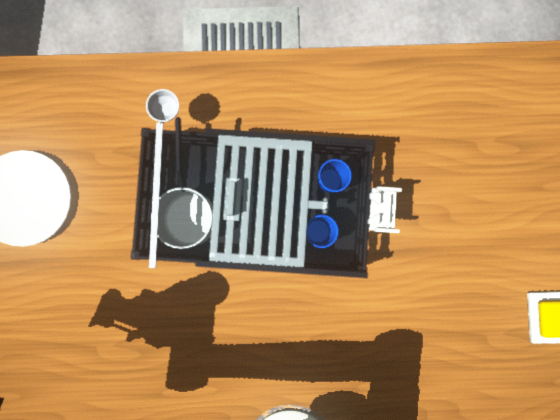

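```bash
cat > h.py <<'E'
import numpy as np,cv2
from scipy.optimize import least_squares
def ray(p,uv):
    n=cv2.undistortPoints(np.array([[uv]],float),np.array(p['intrinsics']),np.array(p['dist'],float))[0,0]
    d=np.array(p['orientation'])@np.array([n[0],n[1],1]); return np.array(p['eye']),d
def at_z(p,uv,z):
    e,d=ray(p,uv); return e+d*(z-e[2])/d[2]
def tri(ps,uvs):
    A=np.zeros((3,3));b=np.zeros(3)
    for p,uv in zip(ps,uvs):
        e,d=ray(p,uv); d=d/np.linalg.norm(d); M=np.eye(3)-np.outer(d,d); A+=M; b+=M@e
    return np.linalg.solve(A,b)
E
python3 - <<'E'
import pickle,numpy as np
from h import *
D=pickle.load(open('d0.pkl','rb'))
Z=dict(drainer=0,lid=.1215,lid_grip=.1525,lid_tongue=.1255,catch=.12,cup_a=0,saucepan=0,ladle=.12)
for t in Z:
    uv=[np.array(D[n]['out'][t][0]['at'])*[560,420] for n in ('scene','top')]
    print(t,*[np.round(at_z(D[n]['p'],u,Z[t]),4) for n,u in zip(('scene','top'),uv)],'tri',np.round(tri([D[n]['p'] for n in ('scene','top')],uv),4))
E
```

```text
drainer [0.5926 0.066  0.    ] [0.5855 0.0612 0.    ] tri [ 0.586   0.0638 -0.0106]
lid [0.586  0.046  0.1215] [0.581  0.0458 0.1215] tri [0.5814 0.0459 0.1155]
lid_grip [0.5909 0.1051 0.1525] [0.5933 0.1097 0.1525] tri [0.5932 0.1071 0.1559]
lid_tongue [ 0.5723 -0.0865  0.1255] [ 0.5788 -0.0854  0.1255] tri [ 0.5783 -0.0847  0.1331]
catch [ 0.5577 -0.2054  0.12  ] [ 0.5655 -0.198   0.12  ] tri [ 0.5655 -0.1986  0.1296]
cup_a [ 0.6407 -0.1222  0.    ] [ 0.639  -0.1037  0.    ] tri [ 6.404e-01 -1.128e-01  6.000e-04]
saucepan [0.5562 0.2215 0.    ] [0.5623 0.2261 0.    ] tri [0.562 0.222 0.009]
ladle [0.6093 0.2641 0.12  ] [0.6164 0.2583 0.12  ] tri [0.6156 0.2591 0.1276]
```

The scene view shows the black crate with the ladle at its right (+y) end (408,240), the catch at (180,188) and the lid mid-crate. In the top view the bar is at (234,198), the tongue at (320,205) and the catch at (385,209). Next I'll refine the yaw.

Run:
```python
from station import r, imaging, models
from h import *
import pickle
for n in ('top','scene'):
  p=imaging.capture(n)
  for t,z in (('lid',.1295),('drainer',.12),('catch',.125)):
    q=models.cut_out(p,t)
    if not q: print(t,'none');continue
    m=q[0]['region'].astype(np.uint8)
    m=cv2.morphologyEx(m,cv2.MORPH_OPEN,np.ones((9,9))) if t=='x' else m
    c=np.argwhere(m)[:,::-1].astype(float)
    P=np.array([at_z(p,u,z)[:2] for u in cv2.convexHull(c.astype(np.float32))[:,0]])
    (cx,cy),(w,h),a=cv2.minAreaRect((P*1000).astype(np.float32))
    print(n,t,round(q[0]['confidence'],2),'c',round(cx,1),round(cy,1),'wh',round(w,1),round(h,1),'ang',round(a,2), 'bar' )
  for t,z in (('lid_grip',.1525),('lid_tongue',.1255),('catch',.1255)):
    q=models.place_of(p,t); print(n,t,[np.round(at_z(p,np.array(a['at'])*[560,420],z),4) for a in q[:1]])
```

```text
top lid 0.63 c 584.2 26.5 wh 242.3 273.0 ang 83.59 bar
top drainer 0.58 c 589.1 63.1 wh 505.4 298.1 ang 84.63 bar
top catch 0.71 c 561.2 -214.6 wh 66.7 95.7 ang 84.79 bar
top lid_grip [array([0.5903, 0.1046, 0.1525])]
top lid_tongue [array([ 0.5789, -0.0854,  0.1255])]
top catch [array([ 0.5653, -0.2007,  0.1255])]
lid none
scene drainer 0.82 c 606.7 58.1 wh 507.3 359.9 ang 84.65 bar
scene catch 0.82 c 566.5 -215.3 wh 68.6 108.2 ang 83.33 bar
scene lid_grip [array([0.5894, 0.103 , 0.1525])]
scene lid_tongue [array([ 0.5669, -0.088 ,  0.1255])]
scene catch [array([ 0.5627, -0.202 ,  0.1255])]
```

Emit:
apply_moves(moves=[[[0.0, 0.0, 0.0], -6.0], [[0.0, 0.0, 0.0], -6.0], [[0.0, 0.0, 0.0], -6.0]], hand=0.06)

```text
time_s: 1.85
tcp_pos: [0.2426, 0.576, 0.2226]
ee_rot: [[0.997, -0.079, -0.0], [-0.079, -0.997, 0.0], [-0.0, -0.0, -1.0]]
wrist_force: [-0.6, 0.1, 0.3]
gripper_width: 0.854
gripper_force: 0.0
```

Emit:
apply_moves(moves=[[[0.024, 0.0275, 0.0], -0.8], [[0.024, 0.0275, 0.0], 0], [[0.024, 0.0275, 0.0], 0], [[0.024, 0.0275, 0.0], 0], [[0.024, 0.0275, 0.0], 0]])

```text
time_s: 2.27
tcp_pos: [0.3529, 0.4286, 0.2227]
ee_rot: [[0.998, -0.07, 0.0], [-0.07, -0.998, 0.0], [0.0, -0.0, -1.0]]
wrist_force: [1.1, 0.0, -0.1]
gripper_width: 0.694
gripper_force: 0.0
```

Emit:
apply_moves(moves=[[[0.024, 0.0275, 0.0], 0], [[0.024, 0.0275, 0.0], 0], [[0.024, 0.0275, 0.0], 0], [[0.024, 0.0275, 0.0], 0], [[0.024, 0.0275, 0.0], 0]])

```text
time_s: 2.68
tcp_pos: [0.463, 0.2828, 0.2229]
ee_rot: [[0.998, -0.07, 0.0], [-0.07, -0.998, 0.0], [0.0, -0.0, -1.0]]
wrist_force: [0.8, 0.4, -0.5]
gripper_width: 0.691
gripper_force: 0.0
```

Emit:
apply_moves(moves=[[[0.024, 0.0275, 0.0], 0], [[0.024, 0.0275, 0.0], 0], [[0.024, 0.0275, 0.0], 0], [[0.024, 0.0275, 0.0], 0], [[0.024, 0.0275, 0.0], 0]])

```text
time_s: 3.1
tcp_pos: [0.5731, 0.1372, 0.2228]
ee_rot: [[0.998, -0.07, 0.0], [-0.07, -0.998, 0.0], [0.0, -0.0, -1.0]]
wrist_force: [-0.2, 1.5, 0.5]
gripper_width: 0.69
gripper_force: 0.0
```

Emit:
apply_moves(moves=[[[0.024, 0.0275, 0.0], 0], [[0, 0, 0], 0], [[0, 0, 0], 0]])

```text
time_s: 3.35
tcp_pos: [0.5949, 0.1079, 0.222]
ee_rot: [[0.997, -0.074, -0.001], [-0.074, -0.997, -0.0], [-0.001, 0.0, -1.0]]
wrist_force: [-0.9, 0.8, 0.5]
gripper_width: 0.687
gripper_force: 0.0
```

Run:
```python
from station import r, imaging, models
from h import *
s=r.sense(); print(s['tcp_pos'],np.round(s['ee_rot'],4).tolist(),s['wrist_force'])
for k,n in enumerate(('wrist','wrist','top')):
  p=imaging.capture(n)
  if k==0: cv2.imwrite('pics/w1.png',p['frame']); print(p['eye'])
  for t,z in (('lid_grip',.1525),('lid_tongue',.1255),('catch',.1255)):
    q=models.place_of(p,t); print(n,t,[(np.round(np.array(a['at'])*[560,420],1),np.round(at_z(p,np.array(a['at'])*[560,420],z),4),round(a['confidence'],2)) for a in q[:1]])
```

```text
[0.59490741 0.10787062 0.22197309] [[0.9972, -0.0742, -0.0008], [-0.0742, -0.9972, -0.0002], [-0.0007, 0.0003, -1.0]] [-0.85918532  0.8039509   0.49495815]
[0.66920331 0.10242087 0.3832069 ]
wrist lid_grip [(array([280.4, 218.9]), array([0.5949, 0.1067, 0.1525]), 0.59)]
wrist lid_tongue [(array([491.3, 212. ]), array([ 0.5782, -0.0886,  0.1255]), 0.72)]
wrist catch []
wrist lid_grip [(array([279.8, 216.4]), array([0.5957, 0.1099, 0.1525]), 0.71)]
wrist lid_tongue [(array([423.2, 225.8]), array([ 0.5688, -0.0232,  0.1255]), 0.74)]
wrist catch []
top lid_grip [(array([233. , 199.1]), array([0.5907, 0.1027, 0.1525]), 0.83)]
top lid_tongue []
top catch [(array([377.9, 207.6]), array([ 0.5661, -0.201 ,  0.1255]), 0.8)]
```

View pics/w1.png

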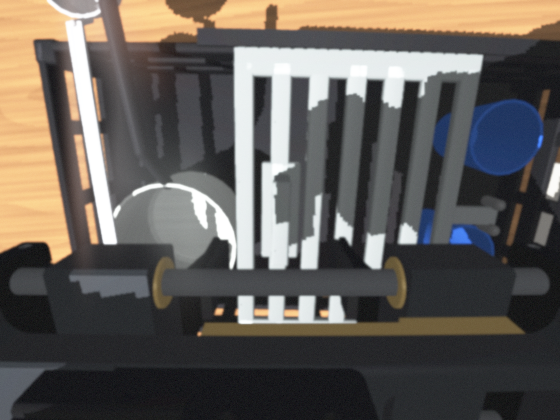

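The wrist view shows the lid panel's far edge running from (235,48) to (482,58), its +y edge near column 237–245, and the bar at (262–290,165–255). I'll get the yaw from line fits.

Run:
```python
from station import r, imaging, models
from h import *
def lines(p,z,minlen,roi):
  g=cv2.cvtColor(p['frame'],cv2.COLOR_BGR2GRAY)
  L=cv2.createLineSegmentDetector().detect(g)[0][:,0]
  for l in L:
    if np.hypot(l[2]-l[0],l[3]-l[1])<minlen: continue
    if not all(roi[0]<x<roi[2] for x in l[::2]) or not all(roi[1]<y<roi[3] for y in l[1::2]): continue
    a=at_z(p,l[:2],z);b=at_z(p,l[2:],z);d=b-a
    ang=np.degrees(np.arctan2(d[1],d[0]))%90
    if ang<45: ang+=90
    print(np.round(l).astype(int),np.round(a[:2],4),np.round(b[:2],4),'yaw',round(ang-90,2),'len',round(float(np.hypot(d[0],d[1]))*1000))
print('wrist');lines(imaging.capture('wrist'),.1295,60,(30,5,560,235))
print('top');lines(imaging.capture('top'),.1215,50,(120,115,410,290))
```

```text
wrist
[458 204 486  55] [ 0.5898 -0.0519] [ 0.7118 -0.0639] yaw -5.6 len 123
[395 172 407  80] [0.6223 0.0062] [ 0.6974 -0.001 ] yaw -5.49 len 75
[274  74 272 161] [0.7084 0.1057] [0.6397 0.1125] yaw -5.65 len 69
[484  54 239  45] [ 0.7132 -0.0626] [0.732  0.1316] yaw -5.54 len 195
[114 209 102 133] [0.6064 0.26  ] [0.6737 0.2553] yaw -4.0 len 67
[325 191 332  77] [0.61   0.0678] [0.7033 0.06  ] yaw -4.79 len 94
[291 161 294  76] [0.6386 0.097 ] [0.7063 0.0904] yaw -5.54 len 68
[303  25 521  35] [0.7425 0.081 ] [ 0.7255 -0.0905] yaw -5.66 len 172
[311 113 305 234] [0.6766 0.0775] [0.5698 0.0877] yaw -5.43 len 107
[ 62 154  48  62] [0.6583 0.2942] [0.7321 0.2866] yaw -5.89 len 74
[381 146 371 231] [0.6461 0.0191] [0.5693 0.027 ] yaw -5.86 len 77
[144 151 121  51] [0.6562 0.2224] [0.7348 0.226 ] yaw 2.63 len 79
[131  30 192  23] [0.7492 0.2153] [0.7502 0.1667] yaw 1.17 len 49
[ 66 123  73 188] [0.6841 0.2838] [0.6283 0.2927] yaw -9.05 len 56
[357   9 292  13] [0.7507 0.0394] [0.7509 0.0892] yaw -0.17 len 50
top
[303 152 296 257] [ 0.6905 -0.0472] [ 0.4669 -0.0248] yaw -5.72 len 225
[289 256 297 151] [ 0.4695 -0.0102] [ 0.6933 -0.0325] yaw -5.68 len 225
[275 254 282 149] [0.473  0.0204] [ 0.6968 -0.0015] yaw -5.58 len 225
[309 140 219 134] [ 0.7147 -0.0607] [0.733  0.1323] yaw -5.44 len 194
[308 199 312 141] [ 0.588  -0.0531] [ 0.7143 -0.066 ] yaw -5.87 len 127
[366 277 196 266] [ 0.4192 -0.1707] [0.4532 0.1884] yaw -5.41 len 361
[289 156 285 208] [ 0.6832 -0.0158] [ 0.5708 -0.0046] yaw -5.71 len 113
[257 127 322 131] [0.747  0.0516] [ 0.7333 -0.0883] yaw -5.58 len 141
[346 120 398 116] [ 0.7565 -0.14  ] [ 0.7614 -0.2529] yaw 2.48 len 113
```

Emit:
apply_moves(moves=[[[-0.0015, 0.0, 0.02], 1.4], [[0, 0, 0.02], 0], [[0, 0, 0.015], 0], [[0, 0, 0.01], 0], [[0, 0, 0], 0]])

```text
time_s: 4.47
tcp_pos: [0.5914, 0.1092, 0.1551]
ee_rot: [[0.995, -0.095, -0.005], [-0.095, -0.995, -0.002], [-0.005, 0.002, -1.0]]
wrist_force: [-0.8, 0.2, -0.3]
gripper_width: 0.689
gripper_force: 0.0
```

Emit:
apply_moves(moves=[[[0, 0.0, 0.008], 0], [[0, 0, 0.008], 0], [[0, 0, 0.004], 0], [[0, 0, 0], 0], [[0, 0, 0], 0]])

```text
time_s: 4.88
tcp_pos: [0.5929, 0.1097, 0.1376]
ee_rot: [[0.995, -0.095, 0.0], [-0.095, -0.995, -0.0], [0.0, 0.0, -1.0]]
wrist_force: [-0.1, 0.6, -0.7]
gripper_width: 0.689
gripper_force: 0.0
```

Run:
```python
from station import r, imaging, models
import numpy as np
s=r.sense(); print(s['tcp_pos'],np.degrees(np.arctan2(s['ee_rot'][1][0],s['ee_rot'][0][0])),s['wrist_force'],s['moment'])
```

```text
[0.59285711 0.10970332 0.13763775] -5.442984878208989 [-0.13434391  0.58124978 -0.68290028] [-0.02474784 -0.03782878  0.02613356]
```

Emit:
apply_moves(moves=[[[0, 0.0015, 0.002], 0.15], [[0, 0, 0.001], 0], [[0, 0, 0], 0], [[0, 0, 0], 0]])

```text
time_s: 5.22
tcp_pos: [0.5927, 0.1082, 0.1347]
ee_rot: [[0.995, -0.098, 0.0], [-0.098, -0.995, 0.0], [0.0, -0.0, -1.0]]
wrist_force: [0.4, -0.1, -0.6]
gripper_width: 0.695
gripper_force: 0.0
```

Emit:
apply_moves(moves=[[[0, 0, 0], 0], [[0, 0, 0], 0], [[0, 0, 0], 0], [[0, 0, 0], 0], [[0, 0, 0], 0]], hand=0.0)

```text
time_s: 5.63
tcp_pos: [0.5926, 0.1083, 0.1346]
ee_rot: [[0.995, -0.098, 0.0], [-0.098, -0.995, 0.0], [0.0, -0.0, -1.0]]
wrist_force: [0.6, -0.9, -0.6]
gripper_width: 0.396
gripper_force: 0.0
```

Emit:
apply_moves(moves=[[[0, 0, 0], 0], [[0, 0, 0], 0], [[0, 0, 0], 0], [[0, 0, 0], 0], [[0, 0, 0], 0]])

```text
time_s: 6.05
tcp_pos: [0.5925, 0.1081, 0.1345]
ee_rot: [[0.995, -0.098, -0.0], [-0.098, -0.995, -0.0], [-0.0, 0.0, -1.0]]
wrist_force: [-0.1, -0.8, 0.2]
gripper_width: 0.159
gripper_force: 30.0
```

```bash
cat > st.py <<'E'
from station import r
import numpy as np
s=r.sense(); R=np.array(s['ee_rot'])
a=np.radians(-5.6); Y=np.array([-np.sin(a),np.cos(a),0]); X=np.array([np.cos(a),np.sin(a),0])
print(round(s['time_s'],2),'tcp',np.round(s['tcp_pos'],4),'yaw',round(np.degrees(np.arctan2(R[1,0],R[0,0])),2),'Y,X mm',np.round([1000*np.dot(s['tcp_pos'],Y),1000*np.dot(s['tcp_pos'],X)],2),'F Y,X,Z',np.round([np.dot(s['wrist_force'],Y),np.dot(s['wrist_force'],X),s['wrist_force'][2]],2),s['moment'].round(2),s['gripper_width'],s['gripper_force'])
E
python3 st.py
```

```text
6.05 tcp [0.5925 0.1081 0.1345] yaw -5.6 Y,X mm [165.39 579.15] F Y,X,Z [-0.85 -0.05  0.16] [-0.25  0.01  0.05] 0.1594332749689233 30.000289930030704
```

Emit:
apply_moves(moves=[[[0, 0.002, 0], 0], [[0, 0.005, 0], 0], [[0, 0.008, 0], 0], [[0, 0.008, 0], 0], [[0, 0.008, 0], 0]])

```text
time_s: 6.47
tcp_pos: [0.5895, 0.0766, 0.1345]
ee_rot: [[0.995, -0.098, 0.0], [-0.098, -0.995, 0.0], [0.0, -0.0, -1.0]]
wrist_force: [1.0, 2.3, 0.2]
gripper_width: 0.162
gripper_force: 30.0
```

Emit:
apply_moves(moves=[[[0, 0.008, 0], 0], [[0, 0.008, 0], 0], [[0, 0.008, 0], 0], [[0, 0.008, 0], 0], [[0, 0.006, 0], 0]])

```text
time_s: 6.88
tcp_pos: [0.5858, 0.0385, 0.1346]
ee_rot: [[0.995, -0.098, 0.0], [-0.098, -0.995, -0.0], [0.0, 0.0, -1.0]]
wrist_force: [0.6, 1.5, 0.0]
gripper_width: 0.157
gripper_force: 30.0
```

Emit:
apply_moves(moves=[[[0, 0.004, 0], 0], [[0, 0.002, 0], 0], [[0, 0, 0], 0], [[0, 0, 0], 0]])

```text
time_s: 7.22
tcp_pos: [0.5852, 0.033, 0.1346]
ee_rot: [[0.995, -0.098, -0.0], [-0.098, -0.995, -0.001], [-0.0, 0.001, -1.0]]
wrist_force: [0.2, -2.1, 0.3]
gripper_width: 0.16
gripper_force: 30.0
```

```bash
python3 st.py
python3 - <<'E'
from station import r, imaging, models
from h import *
a=np.radians(-5.6); Y=np.array([-np.sin(a),np.cos(a),0]);X=np.array([np.cos(a),np.sin(a),0])
for n in ('wrist','top','scene'):
  p=imaging.capture(n)
  if n!='top': cv2.imwrite(f'pics/{n}2.png',p['frame'])
  for t in ('lid_tongue','catch'):
    q=models.place_of(p,t)
    for a in q[:1]:
      w=at_z(p,np.array(a['at'])*[560,420],.1255); print(n,t,np.round(np.array(a['at'])*[560,420]),'Y',round(w@Y,4),'X',round(w@X,4),round(a['confidence'],2))
E
```

```text
7.22 tcp [0.5852 0.033  0.1346] yaw -5.6 Y,X mm [ 89.91 579.21] F Y,X,Z [-2.04  0.4   0.28] [-0.39 -0.18  0.04] 0.16046100746688638 30.001690951175988
top lid_tongue [358. 206.] Y -0.1021 X 0.5845 0.86
top catch [377. 206.] Y -0.1425 X 0.5866 0.97
scene lid_tongue [202. 191.] Y -0.1021 X 0.5781 0.78
```

View pics/wrist2.png

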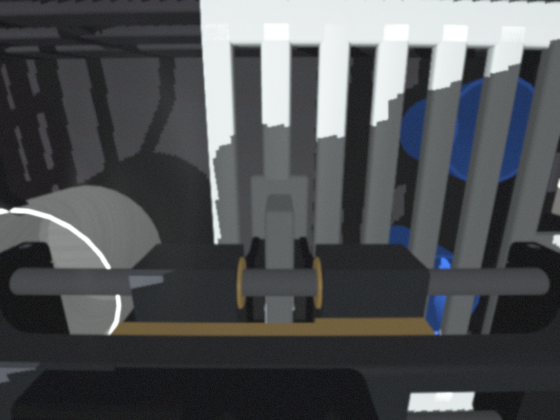

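The wrist view shows the fingers holding the bar (280,280), with the lid sliding over the cups. I'll approach the ramp.

Emit:
apply_moves(moves=[[[0, 0.002, 0], 0], [[0, 0.002, 0], 0], [[0, 0.002, 0], 0], [[0, 0.002, 0], 0], [[0, 0.001, 0], 0]])

```text
time_s: 8.08
tcp_pos: [0.5844, 0.0246, 0.1345]
ee_rot: [[0.995, -0.098, 0.0], [-0.098, -0.995, 0.0], [0.0, -0.0, -1.0]]
wrist_force: [-0.1, 1.5, 0.0]
gripper_width: 0.163
gripper_force: 30.0
```

Emit:
apply_moves(moves=[[[0, 0.001, 0], 0], [[0, 0.001, 0], 0], [[0, 0.001, 0], 0], [[0, 0.001, 0], 0]])

```text
time_s: 8.42
tcp_pos: [0.584, 0.0206, 0.1346]
ee_rot: [[0.995, -0.098, 0.0], [-0.098, -0.995, 0.0], [0.0, -0.0, -1.0]]
wrist_force: [0.5, 1.0, -0.2]
gripper_width: 0.156
gripper_force: 30.0
```

Emit:
apply_moves(moves=[[[0, 0.001, 0], 0], [[0, 0.001, 0], 0], [[0, 0.001, 0], 0], [[0, 0.001, 0], 0]])

```text
time_s: 8.75
tcp_pos: [0.5836, 0.0166, 0.1345]
ee_rot: [[0.995, -0.098, 0.0], [-0.098, -0.995, 0.0], [0.0, -0.0, -1.0]]
wrist_force: [0.5, 1.5, -0.3]
gripper_width: 0.156
gripper_force: 30.0
```

```bash
python3 st.py
```

```text
8.75 tcp [0.5836 0.0166 0.1345] yaw -5.6 Y,X mm [ 73.44 579.21] F Y,X,Z [ 1.57  0.34 -0.29] [ 0.44 -0.15  0.09] 0.15597752917029808 30.00025000423193
```

Emit:
apply_moves(moves=[[[0, 0.001, 0], 0], [[0, 0.001, 0], 0], [[0, 0.001, 0], 0]])

```text
time_s: 9.0
tcp_pos: [0.5833, 0.0136, 0.1346]
ee_rot: [[0.995, -0.098, 0.0], [-0.098, -0.995, -0.0], [0.0, 0.0, -1.0]]
wrist_force: [1.3, 1.3, -1.4]
gripper_width: 0.158
gripper_force: 30.0
```

Emit:
apply_moves(moves=[[[0, 0.001, 0], 0], [[0, 0.001, 0], 0], [[0, 0.001, 0], 0]])

```text
time_s: 9.25
tcp_pos: [0.583, 0.0106, 0.1345]
ee_rot: [[0.995, -0.098, 0.0], [-0.098, -0.995, 0.0], [0.0, -0.0, -1.0]]
wrist_force: [0.7, 2.1, -0.3]
gripper_width: 0.16
gripper_force: 30.0
```

Emit:
apply_moves(moves=[[[0, 0.001, 0], 0], [[0, 0.001, 0], 0], [[0, 0.001, 0], 0]])

```text
time_s: 9.5
tcp_pos: [0.5828, 0.0077, 0.1346]
ee_rot: [[0.995, -0.098, 0.0], [-0.098, -0.995, 0.0], [0.0, -0.0, -1.0]]
wrist_force: [0.6, 1.2, -0.2]
gripper_width: 0.16
gripper_force: 30.0
```

Emit:
apply_moves(moves=[[[0, 0.001, 0], 0], [[0, 0.001, 0], 0], [[0, 0.001, 0], 0]])

```text
time_s: 9.75
tcp_pos: [0.5825, 0.0051, 0.1346]
ee_rot: [[0.995, -0.098, 0.0], [-0.098, -0.995, 0.001], [0.0, -0.001, -1.0]]
wrist_force: [0.6, 3.4, -0.8]
gripper_width: 0.158
gripper_force: 30.0
```

Emit:
apply_moves(moves=[[[0, 0.001, 0], 0], [[0, 0.001, 0], 0], [[0, 0.001, 0], 0]])

```text
time_s: 10.0
tcp_pos: [0.5822, 0.0021, 0.1346]
ee_rot: [[0.995, -0.097, 0.0], [-0.097, -0.995, 0.0], [0.0, -0.001, -1.0]]
wrist_force: [0.7, 4.2, -0.6]
gripper_width: 0.159
gripper_force: 30.0
```

```bash
python3 st.py
```

```text
10.0 tcp [0.5822 0.0021 0.1346] yaw -5.59 Y,X mm [ 58.86 579.24] F Y,X,Z [ 4.26  0.26 -0.61] [ 1.29 -0.14  0.04] 0.15893597048326166 30.00087069813162
```

Emit:
apply_moves(moves=[[[0, 0.001, 0], 0], [[0, 0.001, 0], 0], [[0, 0.001, 0], 0], [[0, 0.001, 0], 0]])

```text
time_s: 10.33
tcp_pos: [0.5818, -0.002, 0.1345]
ee_rot: [[0.995, -0.098, 0.0], [-0.098, -0.995, 0.001], [0.0, -0.001, -1.0]]
wrist_force: [0.3, 5.6, -0.8]
gripper_width: 0.154
gripper_force: 30.0
```

Emit:
apply_moves(moves=[[[0, 0.001, 0], 0], [[0, 0.001, 0], 0], [[0, 0.001, 0], 0], [[0, 0.001, 0], 0]])

```text
time_s: 10.67
tcp_pos: [0.5814, -0.0062, 0.1346]
ee_rot: [[0.995, -0.097, 0.0], [-0.097, -0.995, 0.0], [0.0, -0.0, -1.0]]
wrist_force: [0.9, 3.4, -1.8]
gripper_width: 0.161
gripper_force: 30.0
```

Emit:
apply_moves(moves=[[[0, 0.001, 0], 0], [[0, 0.001, 0], 0]])

```text
time_s: 10.83
tcp_pos: [0.5811, -0.0088, 0.1346]
ee_rot: [[0.995, -0.098, -0.0], [-0.098, -0.995, -0.001], [-0.0, 0.001, -1.0]]
wrist_force: [1.5, 1.1, -1.8]
gripper_width: 0.157
gripper_force: 30.0
```

Emit:
apply_moves(moves=[[[0, 0.0005, 0], 0], [[0, 0.0005, 0], 0]])

```text
time_s: 11.0
tcp_pos: [0.581, -0.0099, 0.1346]
ee_rot: [[0.995, -0.098, -0.0], [-0.098, -0.995, -0.001], [-0.0, 0.001, -1.0]]
wrist_force: [1.9, 0.6, -0.7]
gripper_width: 0.164
gripper_force: 30.0
```

```bash
python3 st.py
```

```text
11.0 tcp [ 0.581  -0.0099  0.1346] yaw -5.61 Y,X mm [ 46.84 579.24] F Y,X,Z [ 0.8   1.87 -0.7 ] [ 0.19 -0.38  0.01] 0.1642487340185973 30.00100264325738
```

Emit:
apply_moves(moves=[[[0, 0.0005, 0], 0], [[0, 0.0005, 0], 0]])

```text
time_s: 11.17
tcp_pos: [0.581, -0.0107, 0.1346]
ee_rot: [[0.995, -0.098, -0.0], [-0.098, -0.995, -0.001], [-0.0, 0.001, -1.0]]
wrist_force: [1.1, 1.0, -0.8]
gripper_width: 0.161
gripper_force: 30.0
```

Emit:
apply_moves(moves=[[[0, 0.0005, 0], 0], [[0, 0.0005, 0], 0]])

```text
time_s: 11.33
tcp_pos: [0.5809, -0.0113, 0.1345]
ee_rot: [[0.995, -0.098, 0.0], [-0.098, -0.995, -0.0], [0.0, 0.0, -1.0]]
wrist_force: [1.0, 2.2, -1.4]
gripper_width: 0.158
gripper_force: 30.0
```

Emit:
apply_moves(moves=[[[0, 0.0005, 0], 0], [[0, 0.0005, 0], 0]])

```text
time_s: 11.5
tcp_pos: [0.5808, -0.0121, 0.1346]
ee_rot: [[0.995, -0.098, 0.0], [-0.098, -0.995, 0.0], [0.0, -0.0, -1.0]]
wrist_force: [1.3, 1.6, -0.6]
gripper_width: 0.154
gripper_force: 30.0
```

```bash
python3 st.py;python3 - <<'E'
from station import r, imaging, models
from h import *
a=np.radians(-5.6); Y=np.array([-np.sin(a),np.cos(a),0]);X=np.array([np.cos(a),np.sin(a),0])
for n in ('scene','top'):
  p=imaging.capture(n)
  for t in ('lid_tongue','catch'):
    q=models.place_of(p,t)
    for a in q[:1]:
      u=np.array(a['at'])*[560,420];w=at_z(p,u,.1255); print(n,t,np.round(u),'Y',round(w@Y,4),'X',round(w@X,4),round(a['confidence'],2))
  c=(190,190) if n=='scene' else (375,207)
  k=p['frame'][c[1]-45:c[1]+45,c[0]-60:c[0]+60]
  cv2.imwrite(f'pics/{n}3.png',cv2.resize(k,None,fx=6,fy=6,interpolation=cv2.INTER_CUBIC))
E
```

```text
11.5 tcp [ 0.5808 -0.0121  0.1346] yaw -5.6 Y,X mm [ 44.69 579.24] F Y,X,Z [ 1.7   1.15 -0.61] [ 0.39 -0.39  0.  ] 0.15407514528604271 30.000455849803984
scene lid_tongue [179. 185.] Y -0.156 X 0.5743 0.65
top catch [377. 209.] Y -0.1428 X 0.5806 0.6
```

View pics/scene3.png

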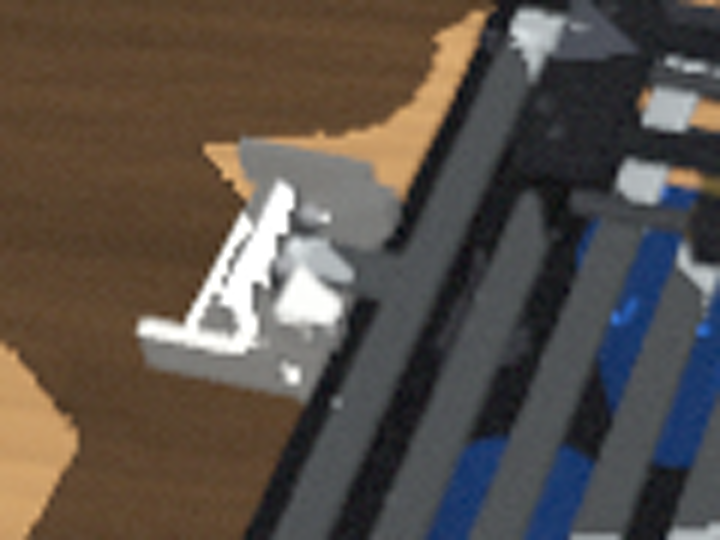

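The scene crop shows the tongue's head among the jaws near (315,260), short of the white end stop at (240,280). The push is only drag, so I'll creep on to the stop.

Emit:
apply_moves(moves=[[[0, 0.0005, 0], 0], [[0, 0.0005, 0], 0]])

```text
time_s: 11.97
tcp_pos: [0.5807, -0.0131, 0.1345]
ee_rot: [[0.995, -0.098, 0.0], [-0.098, -0.995, 0.0], [0.0, -0.0, -1.0]]
wrist_force: [0.4, 1.4, -1.6]
gripper_width: 0.159
gripper_force: 30.0
```

Emit:
apply_moves(moves=[[[0, 0.0005, 0], 0], [[0, 0, 0], 0]])

```text
time_s: 12.13
tcp_pos: [0.5806, -0.0138, 0.1346]
ee_rot: [[0.995, -0.098, 0.0], [-0.098, -0.995, 0.0], [0.0, -0.0, -1.0]]
wrist_force: [1.3, 0.7, -1.6]
gripper_width: 0.158
gripper_force: 30.0
```

```bash
python3 st.py
```

```text
12.13 tcp [ 0.5806 -0.0138  0.1346] yaw -5.6 Y,X mm [ 42.96 579.21] F Y,X,Z [ 0.83  1.2  -1.58] [ 0.33 -0.52  0.02] 0.157750336028282 30.000229217112064
```

Emit:
apply_moves(moves=[[[0, 0.0005, 0], 0], [[0, 0, 0], 0]])

```text
time_s: 12.3
tcp_pos: [0.5806, -0.0143, 0.1345]
ee_rot: [[0.995, -0.098, 0.0], [-0.098, -0.995, -0.0], [0.0, 0.0, -1.0]]
wrist_force: [1.8, 1.4, -1.2]
gripper_width: 0.16
gripper_force: 30.0
```

Emit:
apply_moves(moves=[[[0, 0.0005, 0], 0], [[0, 0, 0], 0]])

```text
time_s: 12.47
tcp_pos: [0.5806, -0.0148, 0.1346]
ee_rot: [[0.995, -0.098, 0.0], [-0.098, -0.995, 0.0], [0.0, -0.0, -1.0]]
wrist_force: [1.5, 0.7, -0.7]
gripper_width: 0.156
gripper_force: 30.0
```

```bash
python3 st.py
```

```text
12.47 tcp [ 0.5806 -0.0148  0.1346] yaw -5.6 Y,X mm [ 41.97 579.24] F Y,X,Z [ 0.81  1.41 -0.7 ] [ 0.31 -0.42 -0.01] 0.15560584514481474 30.000117835588753
```

Emit:
apply_moves(moves=[[[0, 0.0005, 0], 0], [[0, 0, 0], 0]])

```text
time_s: 12.63
tcp_pos: [0.5805, -0.0152, 0.1346]
ee_rot: [[0.995, -0.098, 0.0], [-0.098, -0.995, -0.0], [0.0, 0.0, -1.0]]
wrist_force: [2.5, 0.9, -0.7]
gripper_width: 0.158
gripper_force: 30.0
```

Emit:
apply_moves(moves=[[[0, 0.0005, 0], 0], [[0, 0, 0], 0]])

```text
time_s: 12.8
tcp_pos: [0.5805, -0.0157, 0.1345]
ee_rot: [[0.995, -0.098, 0.0], [-0.098, -0.995, -0.0], [0.0, 0.0, -1.0]]
wrist_force: [1.2, 1.4, -1.3]
gripper_width: 0.157
gripper_force: 30.0
```

```bash
python3 st.py
```

```text
12.8 tcp [ 0.5805 -0.0157  0.1345] yaw -5.6 Y,X mm [ 40.99 579.23] F Y,X,Z [ 1.53  1.1  -1.3 ] [ 0.31 -0.47  0.03] 0.15730335404650292 30.000093863345683
```

Emit:
apply_moves(moves=[[[0, 0.0005, 0], 0], [[0, 0.0005, 0], 0]])

```text
time_s: 12.97
tcp_pos: [0.5804, -0.0167, 0.1346]
ee_rot: [[0.995, -0.098, 0.0], [-0.098, -0.995, 0.0], [0.0, -0.0, -1.0]]
wrist_force: [2.5, 1.2, -1.6]
gripper_width: 0.159
gripper_force: 30.0
```

Emit:
apply_moves(moves=[[[0, 0.0005, 0], 0], [[0, 0, 0], 0]])

```text
time_s: 13.13
tcp_pos: [0.5803, -0.0173, 0.1345]
ee_rot: [[0.995, -0.098, 0.0], [-0.098, -0.995, -0.0], [0.0, 0.0, -1.0]]
wrist_force: [2.2, 0.5, -0.7]
gripper_width: 0.152
gripper_force: 30.0
```

```bash
python3 st.py
```

```text
13.13 tcp [ 0.5803 -0.0173  0.1345] yaw -5.6 Y,X mm [ 39.45 579.23] F Y,X,Z [ 0.69  2.15 -0.68] [ 0.3  -0.5   0.04] 0.15243656107251358 30.000205957330763
```

Emit:
apply_moves(moves=[[[0, 0.0005, 0], 0], [[0, 0, 0], 0]])

```text
time_s: 13.3
tcp_pos: [0.5803, -0.0176, 0.1346]
ee_rot: [[0.995, -0.098, 0.0], [-0.098, -0.995, 0.0], [0.0, -0.0, -1.0]]
wrist_force: [1.9, 2.4, -2.0]
gripper_width: 0.159
gripper_force: 30.0
```

```bash
python3 st.py;python3 - <<'E'
from station import r, imaging, models
from h import *
p=imaging.capture('scene')
c=(190,190)
k=p['frame'][c[1]-45:c[1]+45,c[0]-60:c[0]+60]
k=cv2.convertScaleAbs(k,alpha=.8)
cv2.imwrite('pics/s4.png',cv2.resize(k,None,fx=6,fy=6,interpolation=cv2.INTER_CUBIC))
p=imaging.capture('top')
k=p['frame'][207-45:207+45,375-60:375+60]
cv2.imwrite('pics/t4.png',cv2.resize(k,None,fx=6,fy=6,interpolation=cv2.INTER_CUBIC))
E
```

```text
13.3 tcp [ 0.5803 -0.0176  0.1346] yaw -5.6 Y,X mm [ 39.13 579.22] F Y,X,Z [ 2.62  1.69 -1.96] [ 0.53 -0.51  0.02] 0.15889356450284708 30.000517889857292
```

View pics/s4.png

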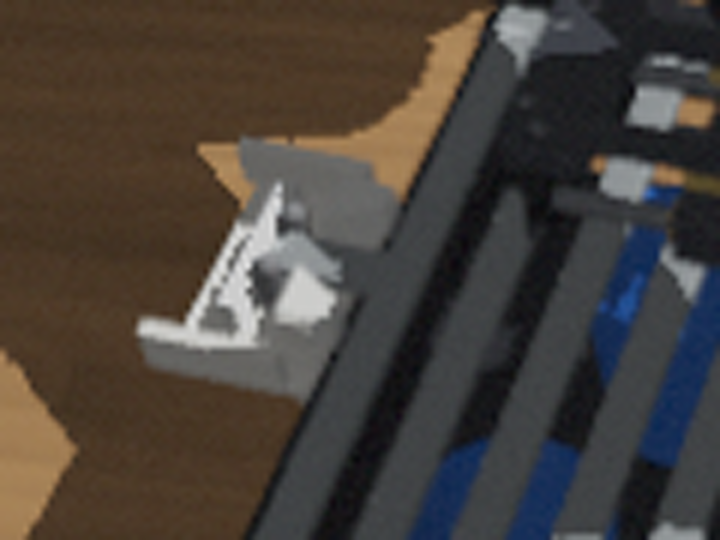

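View pics/t4.png

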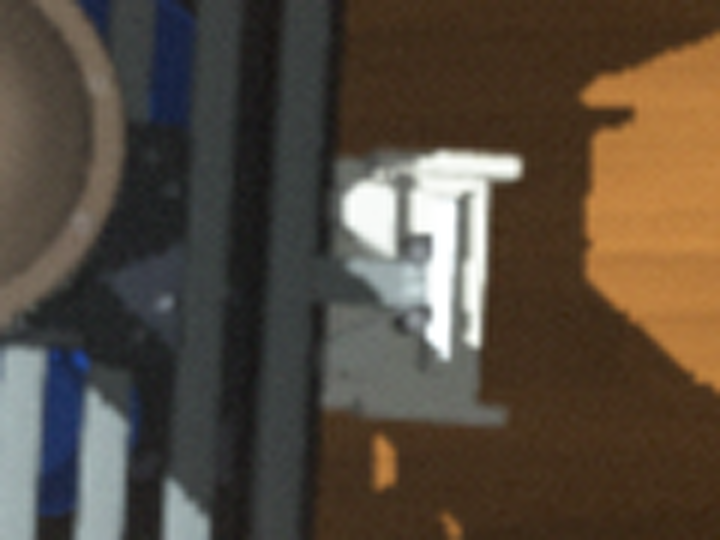

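The top crop shows the head (415, 250–320) beyond the jaws (which end at column 395) and touching the end stop plate (430). I'll nudge once more to confirm the stop, then pull back in small steps.

Emit:
apply_moves(moves=[[[0, 0.0004, 0], 0], [[0, 0, 0], 0]])

```text
time_s: 13.57
tcp_pos: [0.5803, -0.0177, 0.1346]
ee_rot: [[0.995, -0.098, 0.0], [-0.098, -0.995, 0.0], [0.0, -0.001, -1.0]]
wrist_force: [1.9, 3.3, -0.6]
gripper_width: 0.158
gripper_force: 30.0
```

```bash
python3 st.py
```

```text
13.57 tcp [ 0.5803 -0.0177  0.1346] yaw -5.6 Y,X mm [ 38.98 579.24] F Y,X,Z [ 3.43  1.57 -0.64] [ 0.94 -0.54  0.04] 0.15755368800440794 30.00099111814052
```

Emit:
apply_moves(moves=[[[0, -0.001, 0], 0], [[0, -0.001, 0], 0], [[0, -0.001, 0], 0], [[0, -0.001, 0], 0], [[0, -0.0005, 0], 0]])

```text
time_s: 13.98
tcp_pos: [0.5806, -0.0139, 0.1346]
ee_rot: [[0.995, -0.098, -0.0], [-0.098, -0.995, -0.001], [-0.0, 0.001, -1.0]]
wrist_force: [1.7, -1.5, -1.2]
gripper_width: 0.157
gripper_force: 30.0
```

Emit:
apply_moves(moves=[[[0, -0.0005, 0], 0], [[0, -0.0005, 0], 0], [[0, 0, 0], 0]])

```text
time_s: 14.23
tcp_pos: [0.5808, -0.0126, 0.1346]
ee_rot: [[0.995, -0.097, -0.0], [-0.097, -0.995, -0.0], [-0.0, 0.0, -1.0]]
wrist_force: [1.8, -1.8, -1.6]
gripper_width: 0.157
gripper_force: 30.0
```

Emit:
apply_moves(moves=[[[0, -0.0005, 0], 0], [[0, 0, 0], 0]])

```text
time_s: 14.4
tcp_pos: [0.5808, -0.0121, 0.1346]
ee_rot: [[0.995, -0.098, 0.0], [-0.098, -0.995, -0.0], [0.0, 0.0, -1.0]]
wrist_force: [3.5, -1.9, -2.7]
gripper_width: 0.158
gripper_force: 30.0
```

```bash
python3 st.py
```

```text
14.4 tcp [ 0.5808 -0.0121  0.1346] yaw -5.6 Y,X mm [ 44.67 579.22] F Y,X,Z [-1.51  3.62 -2.73] [-0.46 -0.71  0.04] 0.157909631366616 30.000080312602222
```

Emit:
apply_moves(moves=[[[0, -0.0005, 0], 0], [[0, 0, 0], 0]])

```text
time_s: 14.57
tcp_pos: [0.5809, -0.0115, 0.1346]
ee_rot: [[0.995, -0.097, 0.0], [-0.097, -0.995, 0.0], [0.0, -0.0, -1.0]]
wrist_force: [2.4, -1.4, -2.1]
gripper_width: 0.162
gripper_force: 30.0
```

Emit:
apply_moves(moves=[[[0, -0.0005, 0], 0], [[0, 0, 0], 0]])

```text
time_s: 14.73
tcp_pos: [0.5809, -0.0111, 0.1345]
ee_rot: [[0.995, -0.097, -0.0], [-0.097, -0.995, -0.0], [-0.0, 0.0, -1.0]]
wrist_force: [2.1, -1.7, -2.0]
gripper_width: 0.158
gripper_force: 30.0
```

```bash
python3 st.py
```

```text
14.73 tcp [ 0.5809 -0.0111  0.1345] yaw -5.59 Y,X mm [ 45.63 579.2 ] F Y,X,Z [-1.53  2.23 -2.01] [-0.64 -0.71 -0.01] 0.15843476612170815 30.00005967915058
```

Emit:
apply_moves(moves=[[[0, -0.0005, 0], 0], [[0, 0, 0], 0]])

```text
time_s: 14.9
tcp_pos: [0.5809, -0.0109, 0.1345]
ee_rot: [[0.995, -0.098, -0.0], [-0.098, -0.995, -0.001], [-0.0, 0.001, -1.0]]
wrist_force: [2.2, -3.2, -1.9]
gripper_width: 0.157
gripper_force: 30.0
```

Emit:
apply_moves(moves=[[[0, -0.0005, 0], 0], [[0, 0, 0], 0]])

```text
time_s: 15.07
tcp_pos: [0.5809, -0.0107, 0.1346]
ee_rot: [[0.995, -0.098, -0.0], [-0.098, -0.995, -0.001], [-0.0, 0.001, -1.0]]
wrist_force: [2.4, -4.7, -1.6]
gripper_width: 0.162
gripper_force: 30.0
```

```bash
python3 st.py
```

```text
15.07 tcp [ 0.5809 -0.0107  0.1346] yaw -5.6 Y,X mm [ 46.07 579.19] F Y,X,Z [-4.45  2.8  -1.63] [-1.32 -0.85  0.03] 0.16157161485205643 30.001326547935605
```

Emit:
apply_moves(moves=[[[0, -0.0005, 0], 0], [[0, 0, 0], 0]])

```text
time_s: 15.23
tcp_pos: [0.5809, -0.0105, 0.1346]
ee_rot: [[0.995, -0.098, -0.0], [-0.098, -0.995, -0.001], [-0.0, 0.001, -1.0]]
wrist_force: [2.5, -5.0, -2.2]
gripper_width: 0.155
gripper_force: 30.0
```

Emit:
apply_moves(moves=[[[0, -0.0005, 0], 0], [[0, 0, 0], 0]])

```text
time_s: 15.4
tcp_pos: [0.5809, -0.0103, 0.1346]
ee_rot: [[0.995, -0.098, -0.001], [-0.098, -0.995, -0.002], [-0.0, 0.002, -1.0]]
wrist_force: [3.9, -7.8, -2.0]
gripper_width: 0.156
gripper_force: 30.0
```

```bash
python3 st.py
```

```text
15.4 tcp [ 0.5809 -0.0103  0.1346] yaw -5.61 Y,X mm [ 46.42 579.17] F Y,X,Z [-7.37  4.6  -2.04] [-1.94 -0.88  0.04] 0.15646476705275614 30.00579407438636
```

Emit:
apply_moves(moves=[[[0, -0.0005, 0], 0], [[0, 0, 0], 0]])

```text
time_s: 15.57
tcp_pos: [0.5809, -0.0102, 0.1345]
ee_rot: [[0.995, -0.098, -0.001], [-0.098, -0.995, -0.002], [-0.001, 0.002, -1.0]]
wrist_force: [3.3, -8.2, -2.5]
gripper_width: 0.156
gripper_force: 30.0
```

Emit:
apply_moves(moves=[[[0, -0.0003, 0], 0], [[0, 0, 0], 0]])

```text
time_s: 15.73
tcp_pos: [0.581, -0.0101, 0.1346]
ee_rot: [[0.995, -0.098, -0.001], [-0.098, -0.995, -0.002], [-0.001, 0.003, -1.0]]
wrist_force: [3.5, -8.6, -2.4]
gripper_width: 0.156
gripper_force: 30.0
```

```bash
python3 st.py
```

```text
15.73 tcp [ 0.581  -0.0101  0.1346] yaw -5.61 Y,X mm [ 46.64 579.18] F Y,X,Z [-8.23  4.31 -2.37] [-2.47 -0.97  0.03] 0.15638168312142867 30.012042524758726
```

Emit:
apply_moves(moves=[[[0, -0.0005, 0], 0], [[0, 0, 0], 0], [[0, 0, 0], 0]])

```text
time_s: 15.98
tcp_pos: [0.581, -0.0099, 0.1346]
ee_rot: [[0.995, -0.098, -0.001], [-0.098, -0.995, -0.003], [-0.001, 0.003, -1.0]]
wrist_force: [3.9, -9.3, -3.1]
gripper_width: 0.159
gripper_force: 30.0
```

Emit:
apply_moves(moves=[[[0, -0.0002, 0], 0], [[0, 0, 0], 0]])

```text
time_s: 16.15
tcp_pos: [0.581, -0.0099, 0.1346]
ee_rot: [[0.995, -0.098, -0.001], [-0.098, -0.995, -0.003], [-0.001, 0.003, -1.0]]
wrist_force: [3.8, -10.5, -3.1]
gripper_width: 0.157
gripper_force: 30.0
```

```bash
python3 st.py
```

```text
16.15 tcp [ 0.581  -0.0099  0.1346] yaw -5.62 Y,X mm [ 46.86 579.19] F Y,X,Z [-10.07   4.83  -3.1 ] [-2.93 -1.12  0.05] 0.1572237958612716 30.019047422683798
```

Emit:
apply_moves(moves=[[[0, -0.0004, 0], 0], [[0, -0.0003, 0], 0], [[0, 0, 0], 0]])

```text
time_s: 16.4
tcp_pos: [0.581, -0.0097, 0.1345]
ee_rot: [[0.995, -0.098, -0.001], [-0.098, -0.995, -0.004], [-0.001, 0.004, -1.0]]
wrist_force: [3.8, -11.9, -3.1]
gripper_width: 0.158
gripper_force: 30.0
```

```bash
python3 st.py
```

```text
16.4 tcp [ 0.581  -0.0097  0.1345] yaw -5.63 Y,X mm [ 47.08 579.14] F Y,X,Z [-11.51   4.99  -3.09] [-3.34 -1.16  0.06] 0.15752284449758994 30.027780735399574
```

Emit:
apply_moves(moves=[[[0, -0.0004, 0], 0], [[0, 0, 0], 0], [[0, 0, 0], 0]])

```text
time_s: 16.65
tcp_pos: [0.581, -0.0095, 0.1345]
ee_rot: [[0.995, -0.098, -0.001], [-0.098, -0.995, -0.004], [-0.001, 0.004, -1.0]]
wrist_force: [4.3, -13.0, -2.9]
gripper_width: 0.162
gripper_force: 30.0
```

```bash
python3 st.py
```

```text
16.65 tcp [ 0.581  -0.0095  0.1345] yaw -5.63 Y,X mm [ 47.24 579.17] F Y,X,Z [-12.48   5.51  -2.95] [-3.55 -1.26  0.05] 0.16178752367114557 30.032091208558995
```

Holding about 12.5 N for 1.25 s.

Emit:
apply_moves(moves=[[[0, 0, 0], 0], [[0, 0, 0], 0], [[0, 0, 0], 0], [[0, 0, 0], 0], [[0, 0, 0], 0]])

```text
time_s: 17.07
tcp_pos: [0.581, -0.0095, 0.1345]
ee_rot: [[0.995, -0.098, -0.001], [-0.098, -0.995, -0.004], [-0.001, 0.004, -1.0]]
wrist_force: [4.3, -13.1, -2.8]
gripper_width: 0.159
gripper_force: 30.0
```

Emit:
apply_moves(moves=[[[0, 0, 0], 0], [[0, 0, 0], 0], [[0, 0, 0], 0], [[0, 0, 0], 0], [[0, 0, 0], 0]])

```text
time_s: 17.48
tcp_pos: [0.581, -0.0095, 0.1345]
ee_rot: [[0.995, -0.098, -0.002], [-0.098, -0.995, -0.004], [-0.001, 0.004, -1.0]]
wrist_force: [4.2, -12.5, -2.7]
gripper_width: 0.158
gripper_force: 30.0
```

Emit:
apply_moves(moves=[[[0, 0, 0], 0], [[0, 0, 0], 0], [[0, 0, 0], 0], [[0, 0, 0], 0], [[0, 0, 0], 0]])

```text
time_s: 17.9
tcp_pos: [0.581, -0.0095, 0.1346]
ee_rot: [[0.995, -0.098, -0.001], [-0.098, -0.995, -0.004], [-0.001, 0.004, -1.0]]
wrist_force: [3.0, -13.8, -2.8]
gripper_width: 0.158
gripper_force: 30.0
```

```bash
python3 st.py
```

```text
17.9 tcp [ 0.581  -0.0095  0.1346] yaw -5.63 Y,X mm [ 47.21 579.15] F Y,X,Z [-13.4    4.36  -2.77] [-3.56 -1.22 -0.  ] 0.15805507575373887 30.031843972101342
```

Emit:
apply_moves(moves=[[[0, 0.001, 0], 0], [[0, 0.001, 0], 0], [[0, 0.001, 0], 0], [[0, 0.001, 0], 0], [[0, 0.0005, 0], 0]])

```text
time_s: 18.32
tcp_pos: [0.5809, -0.0109, 0.1346]
ee_rot: [[0.995, -0.098, 0.0], [-0.098, -0.995, 0.0], [0.0, -0.0, -1.0]]
wrist_force: [2.9, -1.1, -1.4]
gripper_width: 0.16
gripper_force: 30.0
```

```bash
python3 st.py
```

```text
18.32 tcp [ 0.5809 -0.0109  0.1346] yaw -5.62 Y,X mm [ 45.79 579.21] F Y,X,Z [-0.78  3.04 -1.38] [-0.44 -0.63  0.02] 0.1597943518235002 30.001242267899215
```

Unloaded; shift 2 mm into the free play, open and rise.

Emit:
apply_moves(moves=[[[0, 0.001, 0], 0], [[0, 0.001, 0], 0], [[0, 0, 0], 0]])

```text
time_s: 18.57
tcp_pos: [0.5808, -0.0123, 0.1346]
ee_rot: [[0.995, -0.097, 0.0], [-0.097, -0.995, 0.001], [0.0, -0.001, -1.0]]
wrist_force: [2.6, 1.5, -2.2]
gripper_width: 0.163
gripper_force: 30.0
```

Emit:
apply_moves(moves=[[[0, 0, 0], 0], [[0, 0, 0], 0], [[0, 0, 0], 0], [[0, 0, 0], 0], [[0, 0, 0], 0]], hand=0.045)

```text
time_s: 18.98
tcp_pos: [0.5804, -0.0131, 0.1346]
ee_rot: [[0.995, -0.098, -0.001], [-0.098, -0.995, -0.0], [-0.001, 0.0, -1.0]]
wrist_force: [1.1, -0.1, -0.2]
gripper_width: 0.446
gripper_force: 0.0
```

Emit:
apply_moves(moves=[[[0, 0, 0], 0], [[0, 0, 0], 0], [[0, 0, 0], 0]])

```text
time_s: 19.23
tcp_pos: [0.5806, -0.013, 0.1345]
ee_rot: [[0.995, -0.098, -0.0], [-0.098, -0.995, -0.0], [-0.0, 0.0, -1.0]]
wrist_force: [-0.0, -0.5, 0.1]
gripper_width: 0.511
gripper_force: 0.0
```

Emit:
apply_moves(moves=[[[0, 0, -0.005], 0], [[0, 0, -0.015], 0], [[0, 0, -0.03], 0], [[0, 0, -0.03], 0], [[0, 0, -0.03], 0]])

```text
time_s: 19.65
tcp_pos: [0.5804, -0.0131, 0.2461]
ee_rot: [[0.995, -0.098, -0.0], [-0.098, -0.995, -0.0], [-0.0, 0.0, -1.0]]
wrist_force: [0.1, 1.0, -0.3]
gripper_width: 0.514
gripper_force: 0.0
```

Emit:
apply_moves(moves=[[[-0.03, 0, -0.02], 0], [[-0.035, 0, 0], 0], [[-0.035, 0, 0], 0], [[-0.035, 0, 0], 0], [[0, 0, 0], 0]])

```text
time_s: 20.07
tcp_pos: [0.4406, -0.0004, 0.2651]
ee_rot: [[0.995, -0.097, -0.002], [-0.097, -0.995, 0.001], [-0.002, -0.001, -1.0]]
wrist_force: [0.0, 0.3, -1.1]
gripper_width: 0.517
gripper_force: 0.0
```

```bash
python3 st.py
python3 - <<'E'
from station import r, imaging
import cv2,numpy as np
a=imaging.capture('top')['frame'];b=imaging.capture('scene')['frame']
k=np.vstack([cv2.resize(a[100:290,110:430],(640,380)) [:, :], ])
k2=cv2.resize(b[130:370,140:460],(640,480))
k=cv2.resize(np.vstack([k,k2[:]]),(446,600))
cv2.imwrite('pics/end.png',k)
E
```

```text
20.07 tcp [ 4.406e-01 -4.000e-04  2.651e-01] yaw -5.56 Y,X mm [ 42.6 438.5] F Y,X,Z [ 0.3  -0.02 -1.08] [ 0.01 -0.   -0.03] 0.5166037903865133 0.0
```

View pics/end.png

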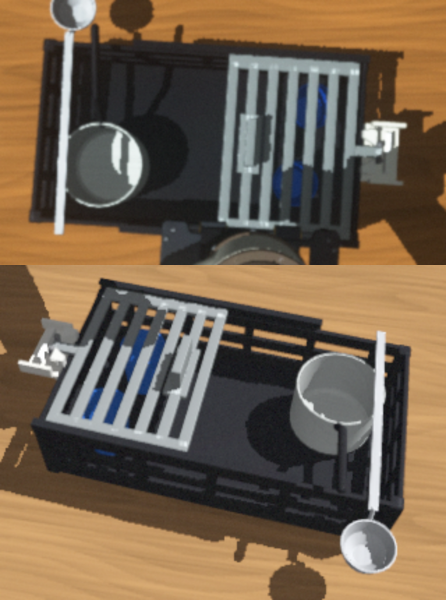

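Both views show the lid shut over the cups with the tongue in the catch (top view, 370,150), and the pan and ladle undisturbed.

```bash
python3 -c "
from station import r
print(r.finish_job())"
```

```text
the job is handed in; nothing more can be done
None
```

The lid is latched over both cups: the catch held a steady tug of about 12.5–13.5 N at the wrist for over a second. I then let go, the cups, saucepan and ladle look undisturbed in the last pictures, and the job is handed in.

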